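Close up the jar row and shut the keeper

TASK

On the dental technician's bench, push the row of four jars along the dark steel rail as one train until it is fully home against the end stop: push gently, with the outside of the fingers, on the last jar only. Then push the bright steel keeper arm round until it lies square across the rail behind the row, and move clear. Do not grip, lift or tip anything, and leave the loose things standing around alone.

Things in the scene. Friction and masses are not known exactly. Their poses are not given: they have to be found in the camera images.
- rail_stop (a point): middle of the end stop's face, on the channel floor (4 mm above the bench). x points along the rail INTO the stop (the push direction), y across, z up. The stop is a fixed plate 12 mm thick, 48 mm wide, its top 36 mm above the bench. With the row home, the jar centres lie 18, 54, 90 and 126 mm back (-x) from this face
- rail_tail (a point): middle of the open tail end of the rail, on the channel floor, 318 mm back from the stop face; axes as rail_stop. The rail is a dark steel channel fixed to the bench, 40 mm wide inside, floor 4 mm above the bench, with two side lips 4 mm thick whose tops are 14 mm above the bench
- jar1: white porcelain-powder jar with a grey lid, a plain upright cylinder 36 mm in diameter and 42 mm tall, about 60 g; origin at the centre of its underside. Stands in the rail, first of the row (nearest the stop). The row starts 40 to 90 mm short of the stop; the jars touch (gaps under 1 mm)
- jar2: white porcelain-powder jar with a grey lid, a plain upright cylinder 36 mm in diameter and 42 mm tall, about 60 g; origin at the centre of its underside. Second in the row
- jar3: white porcelain-powder jar with a grey lid, a plain upright cylinder 36 mm in diameter and 42 mm tall, about 60 g; origin at the centre of its underside. Third in the row
- jar4: white porcelain-powder jar with a grey lid, a plain upright cylinder 36 mm in diameter and 42 mm tall, about 60 g; origin at the centre of its underside. Last of the row (farthest from the stop), the one to push: from its tail side, above the lips (14 mm) and below about 32 mm above the bench
- keeper (a joint): angle (rad) of the keeper arm about its upright pivot beside the rail. 0: parallel to the rail, pointing away from the stop; negative: splayed outward (starts between -0.5 and 0); it grows as the arm swings in over the rail, up to a hard end of travel at 1.57: square across the rail, 10 mm behind a row that is home. Light friction (0.03 N m) keeps it where it is left
- keeper_hinge (a point): the keeper's pivot axis, 27 mm above the bench, 159 mm back (-x) from the stop face and 45 mm to the -y side of the rail's centre line; axes as rail_stop. The arm is a steel bar 72 mm long from this axis, 10 mm thick, 20 mm high (17 to 37 mm above the bench), so it passes over the lips; the hub is 18 mm in diameter
- keeper_tip (a point): centre of the free end of the keeper arm, 72 mm from the pivot axis, 27 mm above the bench; its -x axis points outward along the arm
- spare_jar: white porcelain-powder jar with a grey lid, a plain upright cylinder 36 mm in diameter and 42 mm tall, about 60 g; origin at the centre of its underside. Bystander on the bench beside the rail, on the keeper side; not part of the row
- bowl: bystander: white ceramic bowl, 84 mm across the rim, 45 mm tall; origin at the centre of its underside
- bottle: bystander: clear plastic bottle, 40 mm in diameter, 100 mm tall, beyond the end stop; origin at the centre of its underside
- brush: bystander: wooden-handled brush lying on the bench, 170 mm long; its length is along its x axis
Not all that is in view belongs to the job. Leave any blue look-alike of the jar3 alone.

How it is judged:
On the way, in this order (a step that is already met when the one before it is completed fails the run):
1. the row of four jars is home against the stop (each within 6 mm) while the keeper is still swung open (x of jar1 in the frame of rail_stop between -0.024 and -0.012 m and y of jar1 in the frame of rail_stop between -0.008 and 0.008 m and z of each of jar1, jar2, jar3, jar4 in the frame of rail_stop below 0.006 m and angle between each of jar1, jar2, jar3, jar4's own z axis and vertical below 0.12 rad and x of jar2 in the frame of rail_stop between -0.06 and -0.048 m and y of jar2 in the frame of rail_stop between -0.008 and 0.008 m and x of jar3 in the frame of rail_stop between -0.096 and -0.084 m and y of jar3 in the frame of rail_stop between -0.008 and 0.008 m and x of jar4 in the frame of rail_stop between -0.132 and -0.12 m and y of jar4 in the frame of rail_stop between -0.008 and 0.008 m and value of joint keeper below 0.6 rad), for 0.2 s.
2. the keeper lies across the rail behind the row (value of joint keeper above 1.45 rad), for 0.2 s.
At the end, for the whole second after the job is handed in: All four jars stand upright in the rail, at rest, each within 6 mm of its home place against the stop (centres 18, 54, 90, 126 mm back from it); the keeper is at 1.45 rad or more; the bystanders are within 20 mm of where they started (x of jar1 in the frame of rail_stop between -0.024 and -0.012 m and y of jar1 in the frame of rail_stop between -0.008 and 0.008 m and z of each of jar1, jar2, jar3, jar4 in the frame of rail_stop below 0.006 m and angle between each of jar1, jar2, jar3, jar4's own z axis and vertical below 0.12 rad and x of jar2 in the frame of rail_stop between -0.06 and -0.048 m and y of jar2 in the frame of rail_stop between -0.008 and 0.008 m and x of jar3 in the frame of rail_stop between -0.096 and -0.084 m and y of jar3 in the frame of rail_stop between -0.008 and 0.008 m and x of jar4 in the frame of rail_stop between -0.132 and -0.12 m and y of jar4 in the frame of rail_stop between -0.008 and 0.008 m and value of joint keeper above 1.45 rad and linear speed of each of jar1, jar2, jar3, jar4 below 0.01 m/s and velocity of joint keeper below 0.05 rad/s and distance of each of spare_jar, bowl, bottle, brush from where it was at the start of the episode below 0.02 m); the robot touches nothing.
It fails at once if a jar of the row is lifted (more than 10 mm) or tipped (more than 0.35 rad) (z of any of jar1, jar2, jar3, jar4 in the frame of rail_stop above 0.01 m or angle between any of jar1, jar2, jar3, jar4's own z axis and vertical above 0.35 rad).
It fails at once if the fingers touch a jar of the row other than the last (contact force between the fingers and jar1 above 0.5 N or contact force between the fingers and jar2 above 0.5 N or contact force between the fingers and jar3 above 0.5 N).
It fails at once if the last jar is squeezed or shoved with more than 40 N (contact force between the fingers and jar4 above 40 N).
It fails at once if a bystander is moved more than 20 mm or lifted (distance of any of spare_jar, bowl, bottle, brush from where it was at the start of the episode above 0.02 m).
It also fails if it takes over 58 s, if anything falls off the work surface, if the arm or the gripper's body presses on something with over 40 N, if the wrist force passes 120 N, or if a joint passes its speed limit or range.

ROBOT

A 6-joint arm with a two-finger parallel gripper is mounted at the origin on the work surface. World frame = base frame: x ahead of the robot, y to its left, z up, the work surface at z = 0. Lengths are in m, angles in rad, forces in N, time in s.
With the tool pointing down it reaches from about 0.325 to 0.775 m from the base axis. Payload 9.3 kg.
Tool frame: the origin (TCP) lies on the centre line of the jaws, within the pads' length; the fingertips stand 14 mm ahead of it and the grasp point (between the pads) lies 5 mm behind it (manip.finger_overhang is the distance from the TCP to the fingertips, in m); z points along the fingers, y is the line along which they close (so a half turn about z gives the same grasp; the last joint's range is limited). The gripper opens to 85 mm and grips with 20 to 120 N. Pads are 22 mm wide; open, the fingers measure 114 mm over their backs; the gripper's body (76 mm by 85 mm) begins 54 mm behind the grasp point. The pads swing forward as they close: fully open they stand 13 mm farther back than shut.
Start: joints at [-1.373, 0.259, 0.021, 1.334, 0, 1.418], TCP at [0.189, -0.517, 0.245] pointing down, gripper open.
Joint ranges: [-3.04, 3.04], [-0.91, 1.82], [-1.04, 1.36], [-1.92, 1.95], [-1.52, 1.45], [-3.14, 3.14]. Speed limits (rad/s): [2.22, 2.22, 2.79, 3.14, 3.14, 3.14].

INTERFACE

Orientations are given as a 3x3 rotation matrix whose columns are the frame's x, y, z axes.
In Python, from cell import manip gives the robot as it stands.
- The arm moves only by the shell command python3 -m jog 'ROWS' [OPENING]. ROWS is JSON, one flat list of numbers, 6 for each row, row after row: the shift along the world's x, y, z in mm, then the turn, a rotation vector about the world's x, y, z in rad. In form: [tx, ty, tz, wx, wy, wz, tx, ty, tz, wx, wy, wz, ...]. A call has exactly 10 rows; each row is the pose to reach, as a shift and turn from the pose commanded when the call began; what a row does not reach only later rows make up. A row lasts 1/10 s, in which the tool goes at most 50 mm and 8.59 degrees, less where a joint would pass 70% of its speed; a pose out of reach is approached as far as the arm can. A call with a gripper value outside its range is refused whole. OPENING is the opening, from 0 (shut) to 1 (fully open), set as the call begins (- or left out, the last holds). The fingers move at their own pace and stop on an object; the grip force is fixed at half the most. Time passes only in rows, so rows that repeat a pose let the fingers close, or fill a call up. It gives the time, the measured TCP pose, the force, the opening and the grip force at its end, in the units of the state.
- manip.sense(): the state, without advancing time (a new reading comes with each control period).
- manip.grab_frame(name): name is "scene" or "top" or "wrist"; returns a dict with "frame" (420x560x3 uint8, blue, green, red), "camera_matrix" (3x3 intrinsics, pixels), "R" (3x3) and "t" (3): a world point X has camera coordinates R X + t. Camera axes: x right, y down, z forward; pixel columns grow to the right and rows downward; lengths in m; the calibration is good to about 2 mm. A picture is of the moment at which its call begins. There is no depth.
- manip.close_job(): hands the job in; it is judged then, once.
The state is a dict: "clock": time; "joint_pos": joint angles; "dq": joint speeds; "tau": joint torques, N m; "tool_pos": TCP position; "eef_rot": TCP orientation; "wrist_force": force on the tool from outside, world axes, zero at the start; "torque": the same for the moment, N m; "finger_gap": finger opening in m; "grasp_force": force on a finger pad.
Only numpy, scipy, OpenCV 4.12 (cv2) and the standard library are available. Lean on these libraries where they do the work, as an engineer would, in place of code of your own. Each camera call takes 0.05 s, during which the arm holds its last target. There are 200 camera calls.

## Working session

There is one attempt and no reset: what is moved stays moved. The work goes in short steps, Python scripts to look and compute and a shell command to move; the robot and the scene stay as the last step left them, time stands still between calls to the robot, and variables do not carry over. Pictures are saved under pics/ and viewed, at most 10 in all, crops included, and the job is handed in when it is done.

```bash
mkdir -p pics; ls
python3 - <<'E'
from cell import manip
import cv2,pickle
d={n:manip.grab_frame(n) for n in("top","scene")}
pickle.dump(d,open("f0.pkl","wb"))
for n in d: cv2.imwrite(f"pics/{n}0.png",d[n]["frame"]); print(n,d[n]["camera_matrix"],d[n]["R"],d[n]["t"])
s=manip.sense();print(s["clock"],s["tool_pos"],s["eef_rot"],s["finger_gap"])
E
```

```text
pics
top [[396.11190254   0.         274.56725785]
 [  0.         396.11190254 203.77129153]
 [  0.           0.           1.        ]] [[ 0.01358688 -0.99988098  0.00730863]
 [-0.99624493 -0.01416181 -0.08541361]
 [ 0.08550694 -0.00612068 -0.99631877]] [0.06937216 0.5565551  0.87650596]
scene [[407.52766487   0.         277.35580618]
 [  0.         407.52766487 209.34416654]
 [  0.           0.           1.        ]] [[-0.1450553   0.98942151 -0.00201115]
 [ 0.71880669  0.10398428 -0.68738942]
 [-0.67990875 -0.1011551  -0.72628627]] [ 0.00610428 -0.38064162  1.25699499]
0.1 [ 0.18896494 -0.51628689  0.24474383] [[ 9.39088556e-01  3.43675183e-01 -2.29648066e-04]
 [ 3.43675216e-01 -9.39087888e-01  1.13320361e-03]
 [ 1.73794239e-04 -1.14310289e-03 -9.99999332e-01]] 0.08552576801595113
```

View pics/top0.png

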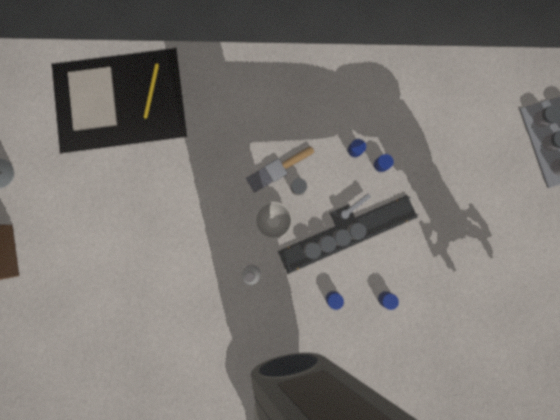

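View pics/scene0.png

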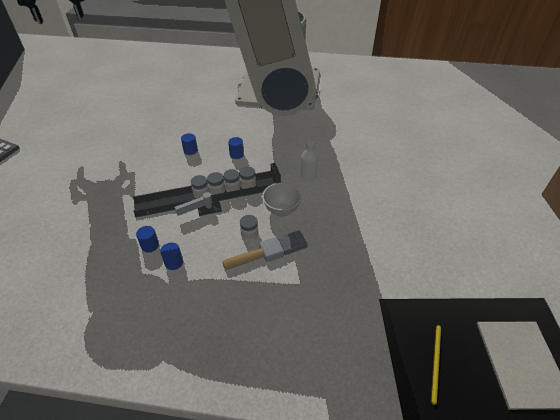

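The top view shows the rail from the stop end near (285,262) to the tail near (413,208). The jars are at (313,250), (328,243), (343,238) and (358,231), the keeper hub is at (346,214) and its tip at (368,197). The scene view agrees, with the stop at the right end by (275,175). I'll take an enlarged crop and cast rays.

```bash
cat > h.py <<'E'
import numpy as np,cv2
def ray(f,uv,z):
    K,R,t=f["camera_matrix"],np.array(f["R"]),np.array(f["t"])
    c=-R.T@t; d=R.T@np.linalg.solve(K,[uv[0],uv[1],1.]); return c+d*(z-c[2])/d[2]
def pix(f,X):
    p=f["camera_matrix"]@(np.array(f["R"])@X+f["t"]); return p[:2]/p[2]
E
python3 - <<'E'
import pickle
from h import *
d=pickle.load(open("f0.pkl","rb"));f=d["top"];im=f["frame"]
g=cv2.cvtColor(im,cv2.COLOR_BGR2GRAY)
m=((g<48)).astype(np.uint8)*255; m[:190]=0;m[285:]=0;m[:,:270]=0;m[:,430:]=0
m=cv2.morphologyEx(m,cv2.MORPH_CLOSE,np.ones((9,9)))
cs=max(cv2.findContours(m,0,2)[0],key=cv2.contourArea)
r=cv2.minAreaRect(cs);print(r,cv2.boxPoints(r).tolist())
c=im[180:285,265:425]; c=cv2.resize(c,None,fx=5,fy=5,interpolation=cv2.INTER_CUBIC)
c=cv2.convertScaleAbs(c,alpha=1.7)
cv2.imwrite("pics/c0.png",c)
E
```

```text
((290.0, 265.5), (1.0, 8.0), 90.0) [[286.0, 265.0], [294.0, 265.0], [294.0, 266.0], [286.0, 266.0]]
```

View pics/c0.png

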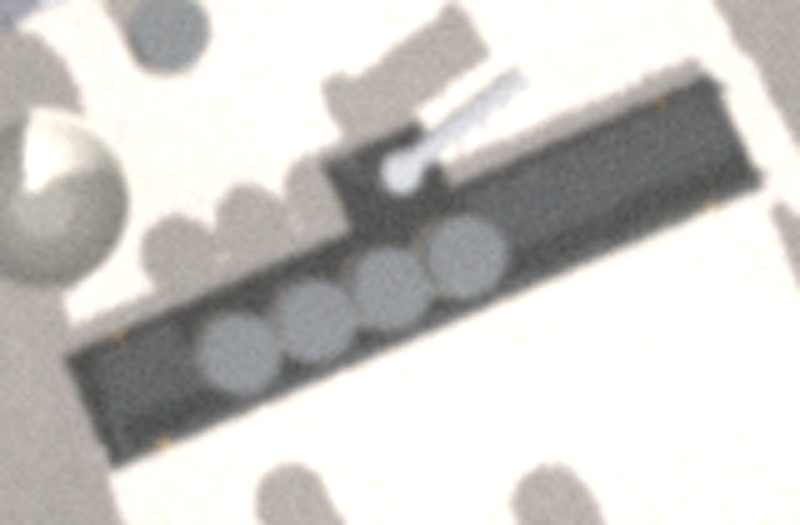

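The crop (5x, offset 265,180) shows the lids at (240,353), (316,320), (391,289) and (466,256). The hub is at (402,173), the keeper tip at (518,76), the tail corners at (710,78) and (760,187), and the stop's outer corners at (68,355) and (115,465). Now to world coordinates.

Run:
```python
import pickle
from h import *
f=pickle.load(open("f0.pkl","rb"))["top"]
P=lambda x,y,z: ray(f,(265+(x+.5)/5-.5,180+(y+.5)/5-.5),z)[:2]*1000
J=[P(*q,.046) for q in((240,353),(316,320),(391,289),(466,256))]
hub=P(402,173,.037);tip=P(518,76,.037)
T=[P(710,78,.014),P(760,187,.014)];S=[P(68,355,.036),P(115,465,.036)]
tail=sum(T)/2;so=sum(S)/2
u=so-tail;L=np.linalg.norm(u);u/=L;uj=J[0]-J[3];print("jar span",np.linalg.norm(uj));uj/=np.linalg.norm(uj)
print("J",np.round(J,1).tolist(),"hub",hub,"tip",tip,"tail",tail,"stopouter",so,"L",L)
for w in(u,uj):
  v=np.array([-w[1],w[0]]);stop=tail+318*w
  print("dir",w,np.degrees(np.arctan2(w[1],w[0])),"stop",stop)
  for n,p in[("j%d"%i,q) for i,q in enumerate(J)]+[("hub",hub),("tip",tip),("so",so),("T0",T[0]),("T1",T[1]),("spare",P(168,30,.042)),("bowl",P(45,195,.045))]: print(n,np.round([(p-stop)@w,(p-stop)@v],1))
```

```text
jar span 108.77387892358948
J [[452.5, -7.6], [467.4, -41.0], [481.4, -74.0], [496.4, -107.2]] hub [533.21950467 -80.61398931] tip [ 577.59887198 -132.86639661] tail [ 555.51851283 -238.31424599] stopouter [426.33227253  57.01467131] L 322.34803253643315
dir [-0.40076634  0.9161803 ] 113.62609465963793 stop [428.0748176   53.03108956]
j0 [-65.4   1.9]
j1 [-101.9    1.7]
j2 [-137.8    2. ]
j3 [-174.1    1.6]
hub [-164.6  -42.8]
tip [-230.2  -62.5]
so [4.3 0. ]
T0 [-317.8  -27.4]
T1 [-318.2   27.4]
spare [ -92.8 -142.1]
bowl [-13.4 -95.3]
dir [-0.40319862  0.91511249] 113.77829262958323 stop [427.30135131  52.69152627]
j0 [-65.4   1.2]
j1 [-101.9    1.1]
j2 [-137.8    1.6]
j3 [-174.1    1.2]
hub [-164.7  -43.2]
tip [-230.4  -62.7]
so [ 4.3 -0.9]
T0 [-317.9  -27.4]
T1 [-318.1   27.4]
spare [ -93.2 -142.7]
bowl [-13.7 -96.1]
```

```bash
python3 -c "
from cell import manip; print(manip.finger_overhang)"; python3 -m jog '[20,22,-5,0,0,0.006, 55,60,-15,0,0,0.012, 95,104,-25,0,0,0.02, 135,147,-40,0,0,0.03, 175,190,-50,0,0,0.04, 210,228,-60,0,0,0.05, 245,266,-75,0,0,0.063, 275,298,-90,0,0,0.063, 297,321,-100,0,0,0.063, 305,330,-100,0,0,0.063]' 0
```

```text
0.014
clock: 1.1
tool_pos: [0.495, -0.1836, 0.1437]
eef_rot: [[0.915, 0.404, -0.002], [0.404, -0.915, 0.001], [-0.001, -0.002, -1.0]]
wrist_force: [0.0, 0.0, -1.0]
finger_gap: 0.0002
grasp_force: 0.0
```

```bash
python3 -m jog '[5,5,-5,0,0,0, 10,10,-12,0,0,0, 15,15,-20,0,0,0, 20,20,-28,0,0,0, 25,25,-36,0,0,0, 25,25,-44,0,0,0, 25,25,-50,0,0,0, 25,25,-50,0,0,0, 25,25,-50,0,0,0, 25,25,-50,0,0,0]'
python3 - <<'E'
from cell import manip
import cv2,pickle
d={n:manip.grab_frame(n) for n in("wrist","scene","top")}
pickle.dump(d,open("f1.pkl","wb"))
w,s=d["wrist"]["frame"],d["scene"]["frame"]
cv2.imwrite("pics/w1.png",cv2.convertScaleAbs(w,alpha=1.5))
cv2.imwrite("pics/s1.png",cv2.convertScaleAbs(cv2.resize(s[130:250,120:310],None,fx=4,fy=4,interpolation=2),alpha=1.3))
print(d["wrist"]["camera_matrix"],d["wrist"]["R"],d["wrist"]["t"])
E
```

```text
clock: 2.1
tool_pos: [0.5191, -0.1618, 0.0957]
eef_rot: [[0.916, 0.402, 0.001], [0.402, -0.916, -0.0], [0.0, 0.001, -1.0]]
wrist_force: [-0.8, 0.3, 0.1]
finger_gap: -0.0001
grasp_force: 0.0
[[318.94229633   0.         273.08346406]
 [  0.         318.94229633 210.44159603]
 [  0.           0.           1.        ]] [[ 4.01873840e-01 -9.15695045e-01 -4.70353925e-05]
 [-8.81919525e-01 -3.87064497e-01  2.69070672e-01]
 [-2.46404887e-01 -1.08090983e-01 -9.63120434e-01]] [-0.3565783   0.40026551  0.34591744]
```

View pics/w1.png

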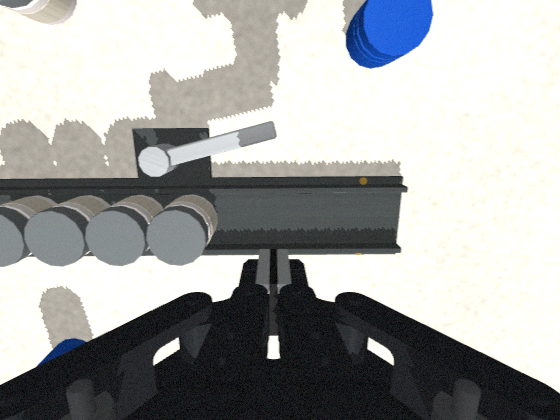

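View pics/s1.png

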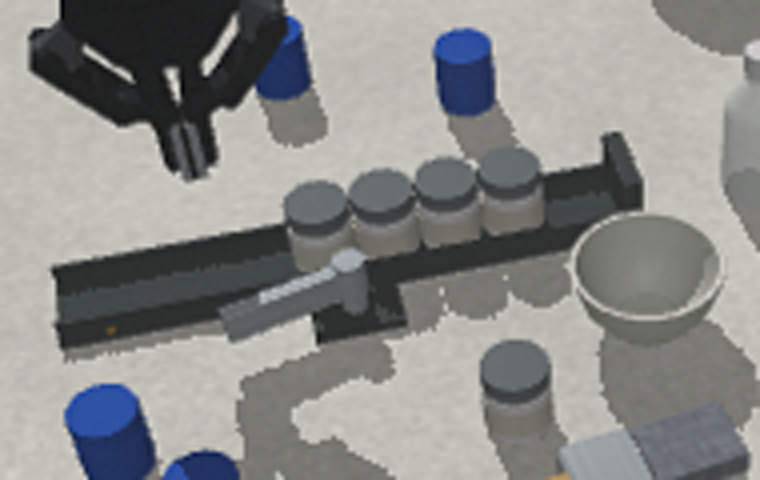

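The wrist view shows the hub at (154,160), the arm tip end near (274,129), the jar4 lid at (181,236) and the lip-end corners near (405,187) and (400,248). The finger linkages spread along the tool's y axis, so I'll turn the tool 90° and push with the finger sides. That keeps the links off the jars.

Run:
```python
import pickle
from h import *
from cell import manip
f=pickle.load(open("f1.pkl","rb"))["wrist"]
P=lambda x,y,z: ray(f,(x,y),z)[:2]*1000
print("cam",-np.array(f["R"]).T@f["t"],"q",np.round(manip.sense()["joint_pos"],2))
J=[P(118,236,.046),P(181,236,.046)]
hub=P(154,160,.037);tip=P(274,126,.037)
far=(P(10,184,.014),P(400,182,.014));near=(P(215,247,.014),P(400,247,.014))
for a,b in(far,near):
  w=(a-b)/np.linalg.norm(a-b);print("lip dir",w)
u=far[0]-far[1];u/=np.linalg.norm(u);v=np.array([-u[1],u[0]])
stop=hub+159*u+45*v;print("u",u,"stop",stop)
for n,p in(("j3",J[0]),("j4",J[1]),("hub",hub),("tip",tip),("tailfar",far[1]),("tailnear",near[1])):print(n,p,np.round([(p-stop)@u,(p-stop)@v],1))
```

```text
cam [ 0.5815372  -0.13419786  0.22544368] q [-0.46  0.33 -0.27  0.97  0.    2.27]
lip dir [-0.40663623  0.91359016]
lip dir [-0.40189137  0.91568735]
u [-0.40663623  0.91359016] stop [427.61767057  48.04576032]
j3 [483.86450055 -75.85143094] [-136.1   -1. ]
j4 [ 498.99429253 -110.32400167] [-173.7   -0.8]
hub [533.38438799 -78.91644463] [-159.  -45.]
tip [ 579.39520043 -135.69998503] [-229.6  -63.9]
tailfar [ 579.85734132 -228.00803494] [-314.1  -26.8]
tailnear [ 538.99512443 -251.41639871] [-318.9   20. ]
```

```bash
python3 -m jog '[0,0,0,0,0,0.14, 0,0,0,0,0,0.28, 0,0,0,0,0,0.42, 0,0,0,0,0,0.56, 0,0,0,0,0,0.7, 0,0,0,0,0,0.84, 0,0,0,0,0,0.98, 0,0,0,0,0,1.12, 0,0,0,0,0,1.26, 0,0,0,0,0,1.4]'; python3 -m jog '[0,0,-4,0,0,0.1, 0,0,-12,0,0,0.17, 0,0,-20,0,0,0.17, 0,0,-28,0,0,0.17, 0,0,-36,0,0,0.17, 0,0,-44,0,0,0.17, 0,0,-50,0,0,0.17, 0,0,-56,0,0,0.17, 0,0,-60,0,0,0.17, 0,0,-60,0,0,0.17]'
python3 - <<'E'
from cell import manip
import cv2,pickle
d={n:manip.grab_frame(n) for n in("wrist","scene","top")}
pickle.dump(d,open("f2.pkl","wb"))
w,s=d["wrist"]["frame"],d["scene"]["frame"]
a=cv2.convertScaleAbs(cv2.resize(w,None,fx=.7,fy=.7),alpha=1.5)
b=cv2.convertScaleAbs(cv2.resize(s[130:250,120:318],None,fx=2.45,fy=2.45,interpolation=2)[:294],alpha=1.3)
b=cv2.resize(b,(392,294))
cv2.imwrite("pics/m2.png",cv2.hconcat([a,b]))
E
```

```text
clock: 3.25
tool_pos: [0.5191, -0.1615, 0.0955]
eef_rot: [[-0.246, 0.969, 0.0], [0.969, 0.246, -0.0], [-0.0, 0.0, -1.0]]
wrist_force: [0.0, -0.0, 0.2]
finger_gap: -0.0001
grasp_force: 0.0
clock: 4.25
tool_pos: [0.5188, -0.1614, 0.0347]
eef_rot: [[-0.401, 0.916, -0.001], [0.916, 0.401, 0.0], [0.001, -0.001, -1.0]]
wrist_force: [-0.2, -0.0, 0.8]
finger_gap: 0.0001
grasp_force: 0.0
```

View pics/m2.png

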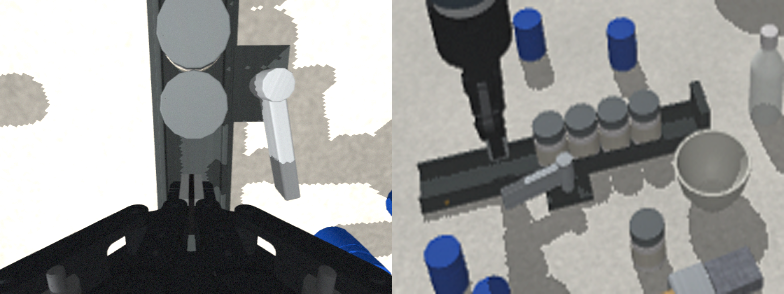

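The fingers sit on the rail centre line behind jar4, clear of the keeper. In the wrist half of the picture the jar4 lid is at (193,104) and the fingers are at (192,190). Starting the push.

```bash
python3 -m jog '[-1.6,3.7,0,0,0,0, -3.2,7.3,0,0,0,0, -4.8,11,0,0,0,0, -6.4,14.6,0,0,0,0, -7.2,16.5,0,0,0,0, -8,18.3,0,0,0,0, -8.9,20.1,0,0,0,0, -9.7,22,0,0,0,0, -10.5,23.8,0,0,0,0, -11.3,25.6,0,0,0,0]'; python3 -m jog '[-0.8,1.8,0,0,0,0, -1.6,3.7,0,0,0,0, -2.4,5.5,0,0,0,0, -3.2,7.3,0,0,0,0, -4,9.2,0,0,0,0, -4.8,11,0,0,0,0, -5.6,12.8,0,0,0,0, -6.4,14.6,0,0,0,0, -7.2,16.5,0,0,0,0, -8,18.3,0,0,0,0]';  python3 -m jog '[-0.8,1.8,0,0,0,0, -1.6,3.7,0,0,0,0, -2.4,5.5,0,0,0,0, -2.8,6.4,0,0,0,0, -3.2,7.3,0,0,0,0, -3.6,8.2,0,0,0,0, -4,9.2,0,0,0,0, -4.4,10.1,0,0,0,0, -4.8,11,0,0,0,0, -4.8,11,0,0,0,0]'
python3 - <<'E'
from cell import manip
import cv2,pickle
d={n:manip.grab_frame(n) for n in("wrist","scene","top")}
pickle.dump(d,open("f3.pkl","wb"))
w,s=d["wrist"]["frame"],d["scene"]["frame"]
a=cv2.convertScaleAbs(cv2.resize(w,None,fx=.7,fy=.7),alpha=1.5)
b=cv2.convertScaleAbs(cv2.resize(s[130:250,120:318],None,fx=2.45,fy=2.45,interpolation=2)[:294],alpha=1.3)
b=cv2.resize(b,(392,294))
cv2.imwrite("pics/m3.png",cv2.hconcat([a,b]))
E
```

```text
clock: 5.4
tool_pos: [0.5076, -0.1358, 0.0353]
eef_rot: [[-0.401, 0.916, -0.0], [0.916, 0.401, 0.0], [0.0, -0.0, -1.0]]
wrist_force: [0.5, -0.9, -0.1]
finger_gap: -0.0002
grasp_force: 0.0
clock: 6.4
tool_pos: [0.4996, -0.1174, 0.0353]
eef_rot: [[-0.401, 0.916, 0.0], [0.916, 0.401, -0.0], [-0.0, 0.0, -1.0]]
wrist_force: [0.2, -1.2, -0.4]
finger_gap: -0.0001
grasp_force: 0.6
clock: 7.4
tool_pos: [0.4948, -0.1064, 0.0353]
eef_rot: [[-0.401, 0.916, -0.0], [0.916, 0.401, 0.0], [0.0, -0.0, -1.0]]
wrist_force: [0.7, -0.2, 0.4]
finger_gap: -0.0
grasp_force: 0.2
```

View pics/m3.png

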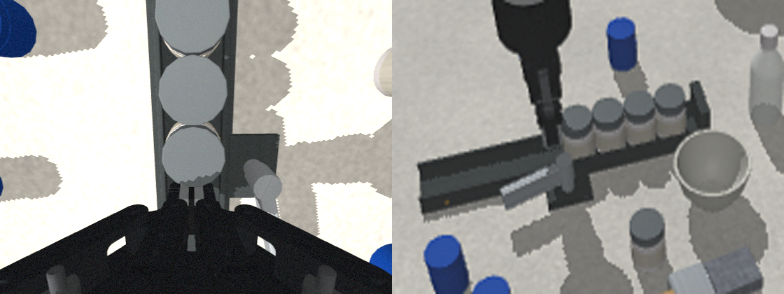

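The row is moving as one train and is still upright. By the estimate about 13 mm remain, so I'll slow down and watch the force.

```bash
python3 -m jog '[-0.4,0.9,0,0,0,0, -0.8,1.8,0,0,0,0, -1.2,2.7,0,0,0,0, -1.6,3.7,0,0,0,0, -2,4.6,0,0,0,0, -2.4,5.5,0,0,0,0, -2.8,6.4,0,0,0,0, -3.2,7.3,0,0,0,0, -3.4,7.8,0,0,0,0, -3.6,8.2,0,0,0,0]' | grep -E 'pos|wrist'; python3 -m jog '[-0.1,0.2,0,0,0,0, -0.2,0.5,0,0,0,0, -0.3,0.7,0,0,0,0, -0.4,0.9,0,0,0,0, -0.5,1.2,0,0,0,0, -0.6,1.4,0,0,0,0, -0.7,1.6,0,0,0,0, -0.8,1.8,0,0,0,0, -0.8,1.8,0,0,0,0, -0.8,1.8,0,0,0,0]'| grep -E 'pos|wrist'
```

```text
tool_pos: [0.4913, -0.0984, 0.0353]
wrist_force: [1.0, -1.4, -1.2]
tool_pos: [0.4905, -0.0966, 0.0353]
wrist_force: [-0.1, -1.1, 0.2]
```

```bash
python3 -m jog '[-0.1,0.2,0,0,0,0, -0.2,0.5,0,0,0,0, -0.3,0.7,0,0,0,0, -0.4,0.9,0,0,0,0, -0.5,1.2,0,0,0,0, -0.6,1.4,0,0,0,0, -0.7,1.6,0,0,0,0, -0.8,1.8,0,0,0,0, -0.8,1.8,0,0,0,0, -0.8,1.8,0,0,0,0]'| grep -E 'pos|wrist'
python3 - <<'E'
from h import *
from cell import manip
import pickle
t=manip.grab_frame("top");s=manip.grab_frame("scene");w=manip.grab_frame("wrist")
pickle.dump(dict(top=t,scene=s,wrist=w),open("f4.pkl","wb"))
c=lambda im,k:cv2.convertScaleAbs(cv2.resize(im,(400,300),interpolation=2),alpha=k)
cv2.imwrite("pics/m4.png",cv2.hconcat([c(s["frame"][155:230,180:280],1.3),c(w["frame"],1.5)]))
E
```

```text
tool_pos: [0.4901, -0.0952, 0.0355]
wrist_force: [3.6, -3.9, -0.8]
```

View pics/m4.png

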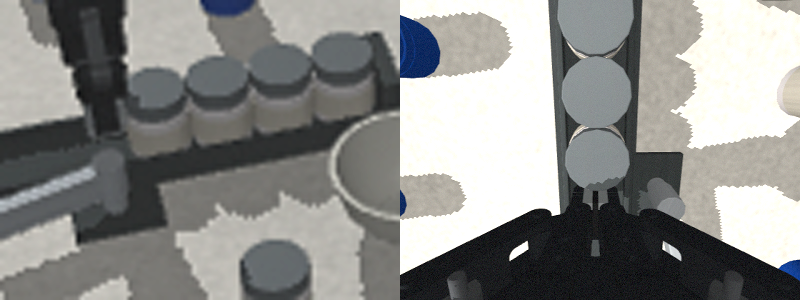

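Jar1 is at the stop in the scene crop and the force has risen to 5 N, at the predicted place. I'll press 1 mm more to close any gaps.

```bash
python3 -m jog '[0,0.1,0,0,0,0, 0,0.2,0,0,0,0, -0.1,0.3,0,0,0,0, -0.2,0.4,0,0,0,0, -0.2,0.5,0,0,0,0, -0.3,0.6,0,0,0,0, -0.3,0.7,0,0,0,0, -0.4,0.8,0,0,0,0, -0.4,0.9,0,0,0,0, -0.4,0.9,0,0,0,0]'| grep -E 'pos|wrist'
python3 - <<'E'
import pickle
from h import *
from cell import manip
f=manip.grab_frame("top")
u=np.array([-.4025,.9154]);v=np.array([-u[1],u[0]]);s=np.array([428,47.5])
# measure tip/hub from f2 wrist view (hub (275,84)/.7, tip end top centre (283,164)/.7)
w=pickle.load(open("f2.pkl","rb"))["wrist"]
for q in((275,84),(284,162)):
  p=ray(w,(q[0]/.7,q[1]/.7),.037)[:2]*1000;print(q,np.round([(p-s)@u,(p-s)@v],1))
E
```

```text
tool_pos: [0.4903, -0.095, 0.0357]
wrist_force: [3.9, -7.5, -0.1]
(275, 84) [-159.   -45.3]
(284, 162) [-204.3  -55.2]
```

The force rose to 8.5 N with no motion, so the row is home. The hub check lands at (-159,-45), which confirms the rail frame. The keeper stands at about -0.25 rad. Next I'll plan the sweep.

Run:
```python
import pickle
from h import *
u=np.array([-.4025,.9154]);v=np.array([-u[1],u[0]]);s=np.array([428,47.5])
t=pickle.load(open("f0.pkl","rb"))["top"]
for q in((357,148),(384,162)):
  p=ray(t,q,.04)[:2]*1000;print("blue",np.round([(p-s)@u,(p-s)@v],1))
W=lambda x,y:s+x*u+y*v
print("back30",np.round(-30*u,1),"above keeper from there",np.round(W(-199,-90)-(np.array([490,-94.5])-30*u),1), "W",W(-199,-90))
H=np.array([-159,-45]);p0=W(-199,-90)
for th in np.arange(-.25,1.63,.1):
  c,sn=np.cos(th),np.sin(th);C=H+50*np.array([-c,sn])-(5+11*abs(sn)+14.5*abs(c))*np.array([sn,c])
  print(round(th,2),np.round(C,1),np.round(W(*C)-p0,1),np.round(W(*C),1))
```

```text
blue [-244.6 -171.4]
blue [-287.8 -118.4]
back30 [ 12.1 -27.5] above keeper from there [88.4 23.5] W [590.4835 -98.4396]
-0.25 [-202.1  -78.5] [-9.3 -7.4] [ 581.2 -105.9]
-0.15 [-205.3  -73.2] [-12.8 -12.5] [ 577.7 -111. ]
-0.05 [-207.9  -67.5] [-17.  -17.2] [ 573.5 -115.7]
0.05 [-209.9  -62.5] [-20.8 -21.1] [ 569.7 -119.5]
0.15 [-211.6  -58.3] [-24.  -24.3] [ 566.5 -122.7]
0.25 [-212.8  -53.7] [-27.6 -27.3] [ 562.8 -125.7]
0.35 [-213.6  -48.9] [-31.7 -30. ] [ 558.7 -128.4]
0.45 [-214.   -43.8] [-36.3 -32.3] [ 554.2 -130.7]
0.55 [-213.7  -38.6] [-41.2 -34.2] [ 549.3 -132.6]
0.65 [-212.8  -33.2] [-46.4 -35.5] [ 544.1 -134. ]
0.75 [-211.3  -27.8] [-51.9 -36.3] [ 538.5 -134.8]
0.85 [-209.2  -22.5] [-57.7 -36.5] [ 532.8 -134.9]
0.95 [-206.3  -17.3] [-63.6 -35.9] [ 526.9 -134.4]
1.05 [-202.8  -12.5] [-69.5 -34.6] [ 521.  -133.1]
1.15 [-198.6   -7.9] [-75.3 -32.6] [ 515.2 -131.1]
1.25 [-193.8   -3.9] [-81.  -29.9] [ 509.5 -128.3]
1.35 [-188.4   -0.4] [-86.3 -26.4] [ 504.2 -124.8]
1.45 [-182.6    2.5] [-91.3 -22.2] [ 499.2 -120.6]
1.55 [-176.3    4.7] [-95.8 -17.3] [ 494.7 -115.8]
```

```bash
python3 -m jog '[1,-3,0,0,0,0, 3,-7,0,0,0,0, 6,-14,0,0,0,0, 10,-22,0,0,0,0, 12,-27.5,4,0,0,0, 12,-27.5,15,0,0,0, 12,-27.5,30,0,0,0, 12,-27.5,45,0,0,0, 12,-27.5,60,0,0,0, 12,-27.5,65,0,0,0]'| grep -E 'pos|wrist'; python3 -m jog '[5,1,0,0,0,0, 15,4,0,0,0,0, 27,7,0,0,0,0, 40,11,0,0,0,0, 53,14,0,0,0,0, 66,17,0,0,0,0, 77,20,0,0,0,0, 85,23,0,0,0,0, 88.5,23.5,0,0,0,0, 88.5,23.5,0,0,0,0]'| grep -E 'pos|wrist'; python3 -m jog '[0,0,-5,0,0,0, 0,0,-13,0,0,0, 0,0,-22,0,0,0, 0,0,-31,0,0,0, 0,0,-40,0,0,0, 0,0,-48,0,0,0, 0,0,-55,0,0,0, 0,0,-60,0,0,0, 0,0,-62,0,0,0, 0,0,-62,0,0,0]'| grep -E 'pos|wrist'
python3 - <<'E'
from h import *
from cell import manip
import pickle
s=manip.grab_frame("scene");w=manip.grab_frame("wrist")
c=lambda im,k:cv2.convertScaleAbs(cv2.resize(im,(400,300),interpolation=2),alpha=k)
cv2.imwrite("pics/m5.png",cv2.hconcat([c(s["frame"][140:245,140:280],1.3),c(w["frame"],1.5)]))
E
```

```text
tool_pos: [0.5019, -0.1216, 0.1024]
wrist_force: [0.5, -0.1, -1.3]
tool_pos: [0.5901, -0.0977, 0.1]
wrist_force: [0.5, -0.5, 0.1]
tool_pos: [0.5898, -0.0979, 0.0381]
wrist_force: [0.6, -0.1, -0.6]
```

View pics/m5.png

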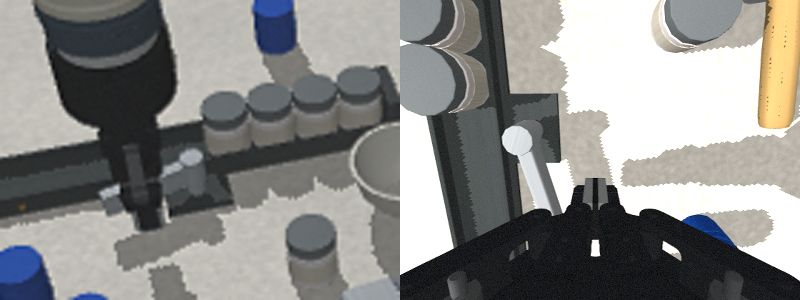

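The fingers stand just outside the keeper arm, clear of the spare jar and the brush. Sweeping the keeper in.

```bash
python3 -m jog '[-3,-2.4,0,0,0,0, -6,-5,0,0,0,0, -9.3,-7.4,0,0,0,0, -11,-10,0,0,0,0, -12.8,-12.5,0,0,0,0, -15,-15,0,0,0,0, -17,-17.2,0,0,0,0, -19,-19,0,0,0,0, -20.8,-21.1,0,0,0,0, -22.5,-22.7,0,0,0,0]'| grep -E 'pos|wrist'; python3 -m jog '[-1.5,-1.6,0,0,0,0, -3.3,-3.1,0,0,0,0, -5.1,-4.6,0,0,0,0, -7.2,-6,0,0,0,0, -9.2,-7.3,0,0,0,0, -11.5,-8.5,0,0,0,0, -13.8,-9.6,0,0,0,0, -16.2,-10.6,0,0,0,0, -18.7,-11.5,0,0,0,0, -21.3,-12.1,0,0,0,0]'| grep -E 'pos|wrist'
python3 -m jog '[-2.6,-0.7,0,0,0,0, -5.3,-1.1,0,0,0,0, -8.1,-1.5,0,0,0,0, -11,-1.6,0,0,0,0, -13.9,-1.7,0,0,0,0, -16.8,-1.4,0,0,0,0, -19.8,-1.1,0,0,0,0, -22.8,-0.5,0,0,0,0, -25.7,0.2,0,0,0,0, -28.6,1.2,0,0,0,0]'| grep -E 'pos|wrist'
```

```text
tool_pos: [0.5672, -0.1208, 0.0383]
wrist_force: [0.8, 1.0, -0.8]
tool_pos: [0.5458, -0.1328, 0.0383]
wrist_force: [0.9, 0.7, -0.0]
tool_pos: [0.5172, -0.1315, 0.0383]
wrist_force: [0.5, 0.3, -0.2]
```

```bash
python3 -m jog '[-2.9,1,0,0,0,0, -5.7,2.3,0,0,0,0, -8.6,3.7,0,0,0,0, -11.3,5.4,0,0,0,0, -13.9,7.2,0,0,0,0, -16.5,9.2,0,0,0,0, -18.9,11.4,0,0,0,0, -20,12.6,0,0,0,0, -21.2,13.8,0,0,0,0, -21.8,14.4,0,0,0,0]'| grep -E 'pos|wrist'; python3 -m jog '[-0.2,0.4,0,0,0,0, -0.5,0.8,0,0,0,0, -0.8,1.2,0,0,0,0, -1.1,1.6,0,0,0,0, -1.3,2,0,0,0,0, -1.5,2.4,0,0,0,0, -1.6,2.8,0,0,0,0, -1.7,3,0,0,0,0, -1.7,3,0,0,0,0, -1.7,3,0,0,0,0]'| grep -E 'pos|wrist'
```

```text
tool_pos: [0.4955, -0.117, 0.0383]
wrist_force: [0.7, 0.4, -0.2]
tool_pos: [0.4944, -0.1152, 0.0384]
wrist_force: [2.1, -6.9, -2.2]
```

The force has risen to 7 N and the motion has stalled at the expected end of travel. Backing off, lifting clear and checking.

```bash
python3 -m jog '[1,-2,0,0,0,0, 3,-6,0,0,0,0, 6,-13,0,0,0,0, 9,-20,0,0,0,0, 12,-27,0,0,0,0, 12,-27,10,0,0,0, 14,-33,30,0,0,0, 16,-36,55,0,0,0, 20,-45,80,0,0,0, 24,-55,100,0,0,0]'| grep -E 'pos|wrist'; python3 -m jog '[5,-12,10,0,0,0, 10,-24,20,0,0,0, 14,-36,30,0,0,0, 18,-48,40,0,0,0, 20,-60,50,0,0,0, 20,-70,50,0,0,0, 20,-80,50,0,0,0, 20,-85,50,0,0,0, 20,-85,50,0,0,0, 20,-85,50,0,0,0]'| grep -E 'clock|pos|wrist'
python3 - <<'E'
from h import *
from cell import manip
s=manip.grab_frame("scene");t=manip.grab_frame("top")
c=lambda im,k:cv2.convertScaleAbs(cv2.resize(im,(400,300),interpolation=2),alpha=k)
cv2.imwrite("pics/m6.png",cv2.hconcat([c(s["frame"][140:260,130:290],1.3),c(t["frame"][165:285,260:420],1.7)]))
u=np.array([-.4025,.9154]);v=np.array([-u[1],u[0]]);q=np.array([428,47.5])
pickle=__import__("pickle");pickle.dump(t,open("f6.pkl","wb"))
E
```

```text
tool_pos: [0.5181, -0.1692, 0.1406]
wrist_force: [0.5, -1.1, -1.0]
clock: 21.85
tool_pos: [0.5377, -0.2539, 0.1879]
wrist_force: [0.2, -0.2, 0.2]
```

View pics/m6.png

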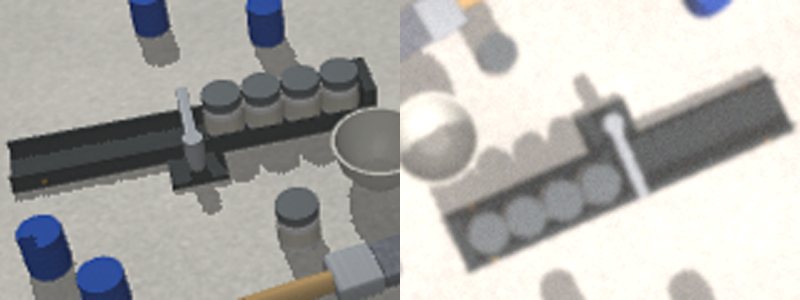

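The keeper lies square across the rail just behind jar4, and the row is against the stop. A quick numeric check before handing in.

Run:
```python
import pickle
from h import *
from cell import manip
t=pickle.load(open("f6.pkl","rb"));u=np.array([-.4025,.9154]);v=np.array([-u[1],u[0]]);s=np.array([428,47.5])
def F(x,y,z):
  p=ray(t,(260+x/2.5,165+y/2.5),z)[:2]*1000;return np.array([(p-s)@u,(p-s)@v])
J=[F(*q,.046) for q in((89,233),(126,216),(164,200),(201,184))];h=F(214,124,.037);e=F(245,193,.037)
print(np.round(J,1).tolist(),h,e,"theta",np.arctan2((e-h)[1],-(e-h)[0]))
```

```text
[[-19.1, 1.2], [-54.8, 0.2], [-91.2, 0.5], [-126.8, 0.3]] [-160.50167358  -43.40930028] [-161.09260194   23.55150153] theta 1.5619715665906877
```

```bash
python3 -c "
from cell import manip; print(manip.close_job())"
```

```text
the job is handed in; nothing more can be done
None
```

I pushed the four-jar row home against the end stop (measured 19, 55, 91 and 127 mm back from it) and swung the keeper square across the rail (about 1.56 rad), then moved the arm clear and handed the job in at about 22 s; the hand-in gave no verdict.

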